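# Dock the flanged sample barrel in the mixer

## Robot

A 6-joint arm with a two-finger parallel gripper is mounted at the origin on the work surface. World frame = base frame: x ahead of the robot, y to its left, z up, the work surface at z = 0. Lengths are in m, angles in rad, forces in N, time in s.
With the tool pointing down it reaches from about 0.275 to 0.725 m from the base axis. Payload 15.9 kg.
Tool frame: the origin (TCP) lies on the mounting face of the last link; the fingertips stand 173 mm ahead of it and the grasp point (between the pads) lies 155 mm ahead of it; z points along the fingers, x is the direction in which the jaws open and shut, and the axes are right-handed (so a half turn about z gives the same grasp; the last joint's range is limited). The gripper opens to 85 mm and grips with 20 to 120 N. Pads are 22 mm wide; open, the fingers measure 114 mm over their backs; the gripper's body (76 mm by 85 mm) begins 54 mm behind the grasp point. The pads swing forward as they close: fully open they stand 13 mm farther back than shut.
Start: joints at [1.192, 0.213, -0.034, 1.323, 0, 1.571], TCP at [0.185, 0.465, 0.405] pointing down, gripper open.
Joint ranges: [-2.98, 2.98], [-0.74, 1.72], [-1.14, 1.35], [-2.1, 2.04], [-1.57, 1.44], [-3.14, 3.14]. Speed limits (rad/s): [1.89, 1.89, 2.39, 2.57, 3.14, 3.14].

## Interface

Orientations are given as a rotation vector (axis times angle).
In Python, from rig import observe, read_camera, sign_off gives the robot as it stands.
- The arm moves only by the tool jog_arm, never from a script. Its argument "moves" is a list of rows, each an object of numbers: "hand": the finger opening in m, from 0 to 0.0854; "x", "y", "z": the shift along the tool's x, y, z in m; "roll": the turn about the tool's z in degrees. In form: [{"hand": .., "x": .., "y": .., "z": .., "roll": ..}, ...]. A call has 1 to 5 rows; each row is the pose to reach, as a shift and turn from the pose measured when the call began, along the tool's axes at that moment; what a row does not reach only later rows make up. A row lasts 1/8 s, in which the tool goes at most 62.5 mm and 10.7 degrees, less where a joint would pass 70% of its speed; a pose out of reach is approached as far as the arm can. A call with a gripper value outside its range is refused whole. The fingers move at their own pace and stop on an object; "force" is the grip in N (left out, the last holds). Time passes only in rows, so rows that repeat a pose let the fingers close. It gives the time, the measured TCP pose, the force and the opening at its end, in the units of the state.
- observe(): the state, without advancing time (a new reading comes with each control period).
- read_camera(name): name is "scene" or "top"; returns a dict with "pixels" (400x640x3 uint8, blue, green, red), "camera_matrix" (3x3 intrinsics, pixels), "R" (3x3) and "t" (3): a world point X has camera coordinates R X + t. Camera axes: x right, y down, z forward; pixel columns grow to the right and rows downward; lengths in m; the calibration is good to about 2 mm. A picture is of the moment at which its call begins. There is no depth.
- sign_off(): hands the job in, once; it reports no verdict.
The state is a dict: "t": time; "joint_pos": joint angles; "qvel": joint speeds; "joint_torque": joint torques, N m; "tool_pos": TCP position; "tool_rot": TCP orientation; "ft_force": force on the tool from outside, world axes, zero at the start; "ft_torque": the same for the moment, N m; "grip_width": opening from 0.0 (shut) to 1.0 (fully open).
Only numpy, scipy, OpenCV 4.12 (cv2) and the standard library are available. Lean on these libraries where they do the work, as an engineer would, in place of code of your own. Each camera call takes 0.05 s, during which the arm holds its last target.

## Task

Load the sample barrel that has a wide flange round its foot into the low white bench mixer: set it upright on the mixer's base in front of the open side of the slotted metal plate, then slide it in until it is fully home against the closed end of the slot, with its flange under the plate. Keep it upright throughout, leave it standing there released, and leave the other two barrels where they stand.

Things in the scene. Friction and masses are not known exactly. Their poses are not given: they have to be found in the camera images.
- flanged_center (a point): Centre, half-way up, of the barrel to load: upright white plastic cylinder 36 mm in diameter, 130 mm tall (top 16 mm is a grey cap of equal diameter), with a flat round flange 72 mm in diameter, 8 mm thick round its foot. The point is on its axis, 65 mm above its underside; z up. Loose on the bench, 0.15 to 0.3 kg, 25 mm free on all sides.
- seat (a point): On top of the mixer's base (16 mm above the bench): centre of the barrel's foot when home against the slot's end. +x: the way in, z up. Base 130 mm wide, x -135 to +45 mm, then a housing 22 mm higher. Fixed metal plate 20 to 25 mm above the base; slot 52 mm wide about y = 0, flat end at x = +18 mm, flared from x = -22 to 84 mm wide at x = -50; 92 mm between rails below. At x = -95 a barrel is clear of it.
- plain: Bystander: white barrel of the same diameter (36 mm) and height (130 mm), without any flange. Origin at the centre of its underside, z up.
- widecap: Bystander: white barrel of the same diameter and height with a wide grey cap (54 mm in diameter, 18 mm high) at its top and no flange at its foot. Origin at the centre of its underside, z up.
Things that resemble listed ones, but are neither listed nor needed, are in the scene too. Leave any yellow look-alike of the part that bears flanged_center alone.

How it is judged:
At the end, for the whole second after the job is handed in: The flanged barrel stands upright (within about 6 degrees) and at rest on the mixer's base, its flange under the slotted plate, its axis within 15 mm of the seat along and across the slot, and released (x of flanged_center in the frame of seat between -0.015 and 0.015 m and y of flanged_center in the frame of seat between -0.015 and 0.015 m and z of flanged_center in the frame of seat between 0.055 and 0.07 m and angle between flanged_center's own z axis and vertical below 0.1 rad and linear speed of flanged below 0.02 m/s); the robot touches nothing.
It fails at once if the flanged barrel is tipped by more than about 30 degrees (angle between flanged_center's own z axis and vertical above 0.5 rad).
It fails at once if the plain barrel is moved by more than 30 mm or tipped (distance of plain from where it was at the start of the episode above 0.03 m or angle between plain's own z axis and vertical above 0.5 rad).
It fails at once if the wide-capped barrel is moved by more than 30 mm or tipped (distance of widecap from where it was at the start of the episode above 0.03 m or angle between widecap's own z axis and vertical above 0.5 rad).
It also fails if it takes over 45 s, if anything falls off the work surface, if the arm or the gripper's body presses on something with over 40 N, if the wrist force passes 120 N, or if a joint passes its speed limit or range.

## Working session

There is one attempt and no reset: what is moved stays moved. The work goes in short steps, Python scripts to look and compute and a tool call to move; the robot and the scene stay as the last step left them, time stands still between calls to the robot, and variables do not carry over. Pictures are saved under pics/ and viewed, and the job is handed in when it is done.

Besides the shell and the picture viewer there is one more tool, called after "Call:" in YAML: its name, and indented under it one key for each argument. jog_arm: Moves the arm, as the interface text tells. Its arguments: {"type":"object","properties":{"moves":{"type":"array","items":{"type":"object","properties":{"hand":{"type":"number"},"x":{"type":"number"},"y":{"type":"number"},"z":{"type":"number"},"roll":{"type":"number"}}}},"force":{"type":"number"}},"required":["moves"]}

```bash
mkdir -p pics; ls
python3 - <<'E'
from rig import *
import cv2
s=observe(); print(s)
for n in("scene","top"):
    c=read_camera(n); cv2.imwrite(f"pics/{n}0.png",c["pixels"]); print(n,c["camera_matrix"],c["R"],c["t"])
E
```

```text
pics
{'t': 0.0, 'joint_pos': array([ 1.19204364e+00,  2.13358220e-01, -3.50478413e-02,  1.32348787e+00,
        2.85786735e-05,  1.57078613e+00]), 'qvel': array([ 0.00010216, -0.00022264, -0.0004897 ,  0.000467  ,  0.00096854,
        0.00023289]), 'joint_torque': array([ 1.04300518e-03, -6.86171937e+01,  4.87116301e+01,  1.77864631e-02,
        1.65668084e-04, -1.40375843e-05]), 'tool_pos': array([0.1848253 , 0.46443451, 0.40421949]), 'tool_rot': array([ 2.59940498e+00,  1.76322820e+00, -1.45176308e-03]), 'ft_force': array([ 0.6450055 ,  1.54403986, -1.08208591]), 'ft_torque': array([-0.00349007,  0.00250303, -0.01411702]), 'grip_width': 0.996596936985229}
scene [[420.4076576    0.         318.82254885]
 [  0.         420.4076576  197.89845803]
 [  0.           0.           1.        ]] [[-0.81508349  0.5793056  -0.00662765]
 [ 0.4684562   0.65230122 -0.59586232]
 [-0.34086315 -0.4887823  -0.80305926]] [ 0.4289614  -0.19372049  1.0807679 ]
top [[514.68358304   0.         317.64350829]
 [  0.         514.68358304 196.07391748]
 [  0.           0.           1.        ]] [[ 0.01098473 -0.99990928 -0.00779577]
 [-0.9897332  -0.00976121 -0.14259352]
 [ 0.14250449  0.00928208 -0.98975063]] [-0.02740454  0.50733839  1.2262666 ]
```

View pics/scene0.png

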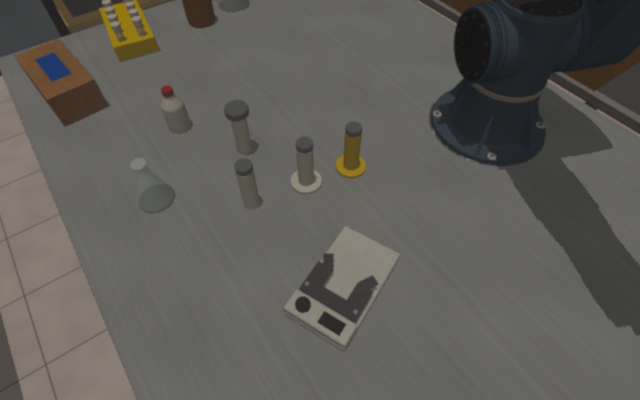

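View pics/top0.png

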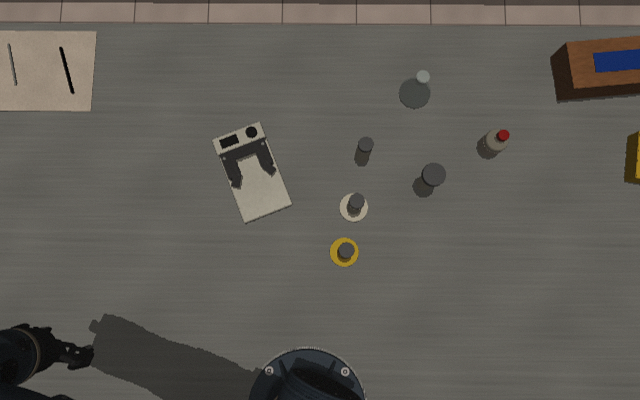

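The scene view shows the flanged white barrel with its foot at (306,181), next to the yellow look-alike at (351,165), plain at (250,195), and widecap at (242,135). The mixer is at (343,287). In the top view, the flange is at (354,207) and the mixer at (252,172), with its way in pointing up and to the left. I'll zoom in next to get accurate pixels.

```bash
cat > h.py <<'E'
import numpy as np,cv2
from rig import *
def ray(c,u,v,z):
    K,R,t=np.array(c["camera_matrix"]),np.array(c["R"]),np.array(c["t"])
    d=R.T@np.linalg.inv(K)@np.array([u,v,1.]); o=-R.T@t
    return o+d*(z-o[2])/d[2]
def proj(c,P):
    p=(np.array(c["R"])@np.asarray(P,float).T).T+c["t"]; q=p@np.array(c["camera_matrix"]).T
    return q[:,:2]/q[:,2:]
def crop(c,u0,v0,w,h,k,fn):
    im=c["pixels"][v0:v0+h,u0:u0+w]; cv2.imwrite(fn,cv2.resize(im,None,fx=k,fy=k,interpolation=cv2.INTER_CUBIC))
E
python3 - <<'E'
from h import *
c=read_camera("top"); crop(c,200,110,100,120,5,"pics/t_mix.png"); crop(c,330,130,120,140,4,"pics/t_bar.png")
c=read_camera("scene"); crop(c,275,220,135,135,4,"pics/s_mix.png"); crop(c,215,90,160,130,4,"pics/s_bar.png")
E
```

```text
(no output)
```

View pics/t_mix.png

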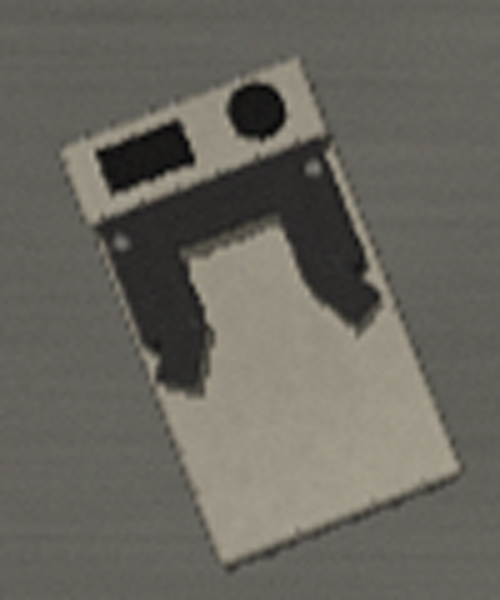

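View pics/t_bar.png

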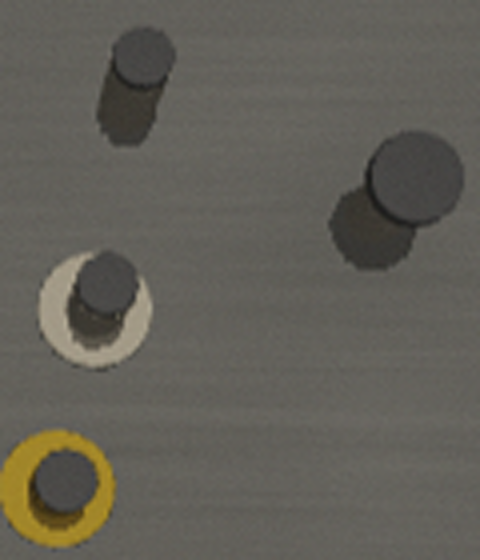

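View pics/s_mix.png

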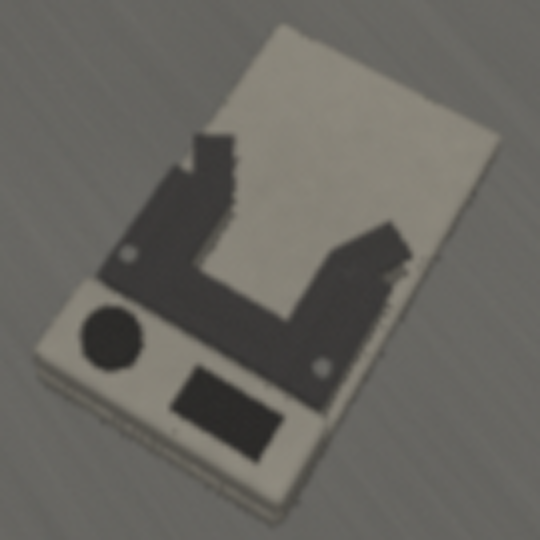

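View pics/s_bar.png

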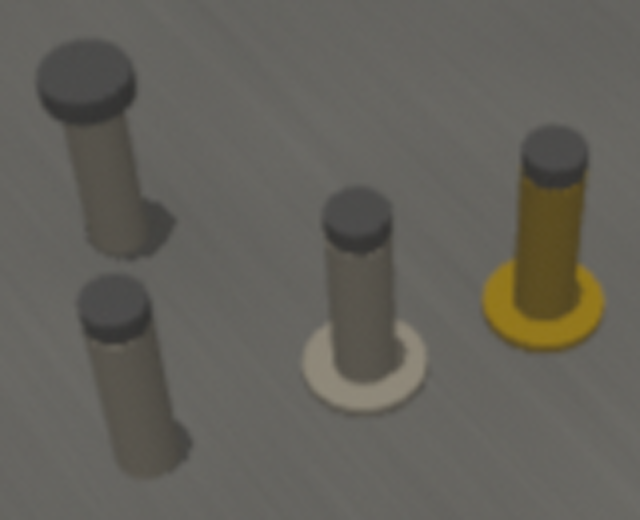

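```bash
cat > fit.py <<'E'
from h import *
from scipy.optimize import least_squares
T=read_camera("top");S=read_camera("scene")
def cv(pts,u0,v0,k): return np.array([[u0+(x+.5)/k-.5,v0+(y+.5)/k-.5] for x,y in pts])
P=np.array([[-.135,.065,0],[-.135,-.065,0],[.045,.065,.022],[.045,-.065,.022],[.018,.026,.025],[.018,-.026,.025]])
mt=cv([(228,563),(460,467),(98,225),(328,140),(180,250),(278,215)],200,110,5)
ms=cv([(500,135),(282,25),(325,412),(97,278),(290,320),(197,268)],275,220,4)
def W(p,P): 
    c,s=np.cos(p[2]),np.sin(p[2]); return np.c_[p[0]+c*P[:,0]-s*P[:,1],p[1]+s*P[:,0]+c*P[:,1],P[:,2]+.016]
def f(p,which="ts"):
    r=[]
    if "t" in which:r.append(proj(T,W(p,P))-mt)
    if "s" in which:r.append(proj(S,W(p,P))-ms)
    return np.concatenate(r).ravel()
for w in("ts","t","s"):
    q=least_squares(f,[.5,.15,.3],args=(w,)); print(w,q.x,np.abs(q.fun).max())
    if w=="ts": p=q.x
print(np.round(f(p).reshape(-1,2),2).tolist())
# barrels: (top cap ctr top, scene cap ctr) 
tc=cv([(107,282),(143,57),(415,178),(66,482)],330,130,4); sc=cv([(357,214),(115,303),(86,72),(554,154)],215,90,4)
for n,a,b in zip("flanged plain wide yellow".split(),tc,sc): print(n,ray(T,*a,.13),ray(S,*b,.13))
a=cv([(95.5,310)],330,130,4)[0];b=cv([(365,361)],215,90,4)[0];print("flange",ray(T,*a,.008),ray(S,*b,.008))
E
python3 fit.py
```

```text
ts [0.59017477 0.1538476  0.3957118 ] 3.178055520727696
t [0.59026724 0.1505488  0.39143772] 1.816098726760174
s [0.59025952 0.15581639 0.39707996] 2.904195343427318
[[-2.04, 1.11], [0.34, 0.72], [-3.18, 0.88], [-0.37, -1.36], [-1.25, -0.31], [-1.24, -1.06], [1.15, -1.01], [-0.91, -2.24], [2.18, 1.09], [-3.02, -2.01], [-0.81, -0.3], [-2.22, -1.44]]
flanged [ 0.4856936  -0.11082158  0.13      ] [ 0.48721652 -0.10639755  0.13      ]
plain [ 0.61651881 -0.131483    0.13      ] [ 0.61779504 -0.12607223  0.13      ]
wide [ 0.54723295 -0.28617627  0.13      ] [ 0.5478863 -0.2832416  0.13     ]
yellow [ 0.37272653 -0.08796456  0.13      ] [ 0.37830716 -0.08172677  0.13      ]
flange [ 0.48464387 -0.11177133  0.008     ] [ 0.48589072 -0.10784771  0.008     ]
```

```bash
cat >> fit.py <<'E'
print("---")
def f2(p,which="ts"):
    Q=P.copy(); Q[0:2,1]*=p[3]; Q[2:4,1]*=p[4]
    r=[]
    if "t" in which:r.append(proj(T,W(p,Q))-mt)
    if "s" in which:r.append(proj(S,W(p,Q))-ms)
    return np.concatenate(r).ravel()
for w in("ts","t","s"):
    q=least_squares(f2,[.5,.15,.3,1,1],args=(w,)); print(w,q.x,np.abs(q.fun).max()); print(np.round(q.fun.reshape(-1,2),1).tolist())
    if w=="ts": p=q.x
for c,n in((T,"t"),(S,"s")):
    im=c["pixels"].copy()
    B=np.array([[-.135,.065,0],[-.135,-.065,0],[.045,-.065,0],[.045,.065,0]])
    L=np.array([[-.05,.042,.025],[-.022,.026,.025],[.018,.026,.025],[.018,-.026,.025],[-.022,-.026,.025],[-.05,-.042,.025]])
    k=5;big=cv2.resize(im,None,fx=k,fy=k,interpolation=cv2.INTER_CUBIC)
    for A,cl in((B,True),(L,False)):
        uv=(proj(c,W(p,A))+.5)*k; cv2.polylines(big,[uv.astype(np.int32)],cl,(0,0,255),1)
    an=np.linspace(0,6.28,60)
    for z,r in((.008,.036),(.13,.018)):
        x,y=(.4858,-.1092)
        uv=(proj(c,np.c_[x+r*np.cos(an),y+r*np.sin(an),0*an+z])+.5)*k; cv2.polylines(big,[uv.astype(np.int32)],True,(0,255,0),1)
    u0,v0=((205,120) if n=="t" else (270,130))
    big=big[v0*k:(v0+115)*k if n=="t" else (v0+220)*k,u0*k:(u0+160)*k]
    if n=="s": big=cv2.resize(big,None,fx=.5,fy=.5,interpolation=cv2.INTER_AREA)
    cv2.imwrite(f"pics/ov_{n}.png",big)
E
python3 fit.py | sed -n '/---/,$p'
```

```text
---
ts [0.59016055 0.15406038 0.39677675 0.95983358 0.92292816] 2.3592901778490045
[[-1.1, 0.7], [-0.7, 1.1], [-1.4, 0.2], [-2.4, -0.6], [-1.3, -0.3], [-1.3, -1.1], [-0.0, -1.6], [0.2, -1.6], [-0.2, -0.3], [-0.7, -0.5], [-0.7, -0.2], [-2.1, -1.3]]
t [0.59024203 0.1505649  0.39155584 0.95537032 0.93481769] 1.3193389025446436
[[0.1, 0.6], [0.4, 1.3], [-0.2, 0.1], [-0.5, -0.7], [0.1, -0.4], [0.1, -1.0]]
s [0.59026221 0.15617171 0.39874935 0.96010475 0.91323479] 1.5190537818032226
[[0.6, -0.9], [0.6, -0.9], [0.2, 0.5], [0.2, 0.6], [-0.0, 0.7], [-1.5, -0.4]]
```

View pics/ov_t.png

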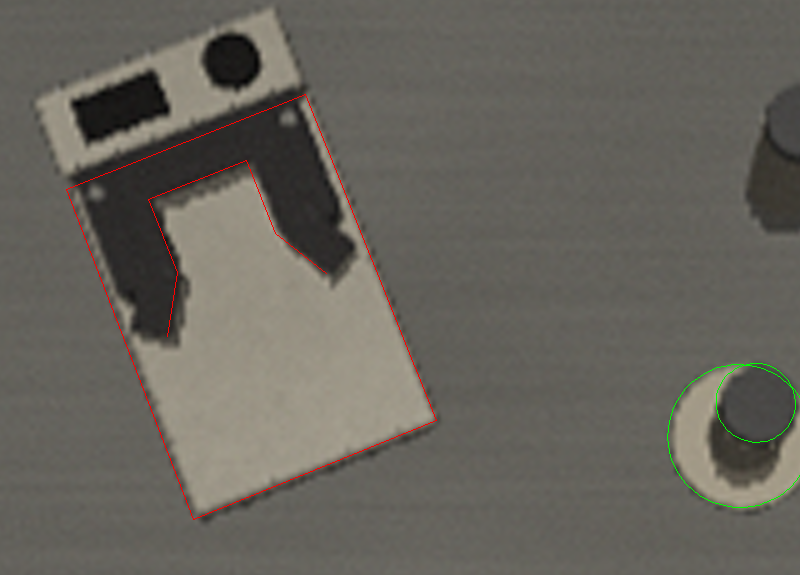

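View pics/ov_s.png

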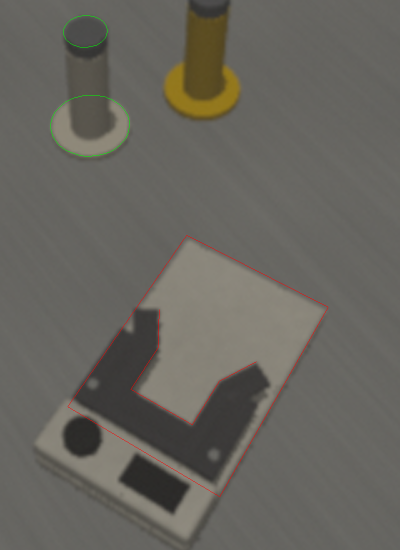

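```bash
cat > mv.py <<'E'
import sys
from h import *
from scipy.spatial.transform import Rotation as Ro
s=observe(); Rm=Ro.from_rotvec(s["tool_rot"]).as_matrix()
tgt=np.array(list(map(float,sys.argv[1:4]))); yaw=float(sys.argv[4])
d=tgt-s["tool_pos"]; l=(Rm.T@d)*1000
cy=np.degrees(np.arctan2(Rm[1,0],Rm[0,0]))
print("t",s["t"],"pos",s["tool_pos"].round(4),"yaw",cy.round(2),"tilt",np.degrees(np.arccos(-Rm[2,2])).round(2),"F",s["ft_force"].round(1),"M",s["ft_torque"].round(2),"g",round(s["grip_width"]*85.4,1),"q",s["joint_pos"].round(2))
print("tool shift mm",l.round(1),"roll",round(-((yaw-cy+90)%180-90),2),"dist",np.linalg.norm(d)*1000)
E
python3 mv.py .4858 -.1092 .405 22.7
```

```text
t 0.4 pos [0.1849 0.4645 0.4046] yaw 68.3 tilt 0.01 F [-0.8  0.3  0.6] M [ 0.06 -0.04 -0.01] g 85.3 q [ 1.19  0.21 -0.03  1.32 -0.    1.57]
tool shift mm [-4.218e+02  4.917e+02 -3.000e-01] roll 45.6 dist 647.8466923124743
```

Call:
jog_arm:
  moves:
    - {"x": -0.038,"y": 0.044,"z": 0,"roll": 9}
    - {"x": -0.076,"y": 0.088,"z": 0,"roll": 18}
    - {"x": -0.114,"y": 0.132,"z": 0,"roll": 27}
    - {"x": -0.152,"y": 0.176,"z": 0,"roll": 36}
    - {"x": -0.19,"y": 0.22,"z": 0,"roll": 45.6}

```text
$.moves[0]: bad value
```

```bash
python3 mv.py .4858 -.1092 .405 22.7
```

```text
t 0.4 pos [0.1849 0.4645 0.4046] yaw 68.3 tilt 0.01 F [-0.8  0.3  0.6] M [ 0.06 -0.04 -0.01] g 85.3 q [ 1.19  0.21 -0.03  1.32 -0.    1.57]
tool shift mm [-4.218e+02  4.917e+02 -3.000e-01] roll 45.6 dist 647.8466923124743
```

Each row probably needs a hand value too.

Call:
jog_arm:
  moves:
    - {"hand": 0.085,"x": -0.038,"y": 0.044,"z": 0,"roll": 9}
    - {"hand": 0.085,"x": -0.076,"y": 0.088,"z": 0,"roll": 18}
    - {"hand": 0.085,"x": -0.114,"y": 0.132,"z": 0,"roll": 27}
    - {"hand": 0.085,"x": -0.152,"y": 0.176,"z": 0,"roll": 36}
    - {"hand": 0.085,"x": -0.19,"y": 0.22,"z": 0,"roll": 45.6}

```text
t: 1.02
tool_pos: [0.3194, 0.2049, 0.4048]
tool_rot: [-3.082, -0.611, -0.001]
ft_force: [1.5, 0.3, 0.5]
grip_width: 0.993
```

```bash
python3 mv.py .4858 -.1092 .405 22.7
```

```text
t 1.025 pos [0.3194 0.2049 0.4048] yaw 22.42 tilt 0.04 F [1.5 0.3 0.5] M [ 0.01 -0.03  0.05] g 84.8 q [ 0.57 -0.03 -0.31  1.3  -0.    1.75]
tool shift mm [ 3.400e+01  3.539e+02 -1.000e-01] roll -0.28 dist 355.4950016177225
```

Call:
jog_arm:
  moves:
    - {"hand": 0.085,"x": 0.006,"y": 0.059,"z": 0,"roll": 0}
    - {"hand": 0.085,"x": 0.012,"y": 0.118,"z": 0,"roll": 0}
    - {"hand": 0.085,"x": 0.018,"y": 0.177,"z": 0,"roll": 0}
    - {"hand": 0.085,"x": 0.024,"y": 0.236,"z": 0,"roll": 0}
    - {"hand": 0.085,"x": 0.029,"y": 0.295,"z": 0,"roll": 0}

```text
t: 1.65
tool_pos: [0.4593, -0.0588, 0.405]
tool_rot: [-3.082, -0.61, -0.002]
ft_force: [1.4, 1.2, 0.1]
grip_width: 0.997
```

```bash
python3 mv.py .4858 -.1092 .405 22.7
```

```text
t 1.65 pos [ 0.4593 -0.0588  0.405 ] yaw 22.39 tilt 0.07 F [1.4 1.2 0.1] M [ 0.06 -0.02  0.05] g 85.1 q [-0.13  0.14 -0.13  1.31  0.    1.05]
tool shift mm [ 5.3 56.7  0. ] roll -0.31 dist 56.955128638955195
```

Call:
jog_arm:
  moves:
    - {"hand": 0.085,"x": 0.003,"y": 0.03,"z": 0,"roll": -0.3}
    - {"hand": 0.085,"x": 0.0053,"y": 0.0567,"z": 0,"roll": -0.3}
    - {"hand": 0.085,"x": 0.0053,"y": 0.0567,"z": 0.03,"roll": -0.3}
    - {"hand": 0.085,"x": 0.0053,"y": 0.0567,"z": 0.03,"roll": -0.3}

```text
t: 2.15
tool_pos: [0.4852, -0.1093, 0.3736]
tool_rot: [-3.079, -0.617, 0.003]
ft_force: [-1.6, -0.4, 0.3]
grip_width: 0.996
```

```bash
python3 mv.py .4858 -.1092 .245 22.7
python3 - <<'E'
from h import *
c=read_camera("top"); crop(c,270,120,160,140,4,"pics/t1.png")
c=read_camera("scene"); crop(c,215,60,190,145,4,"pics/s1.png")
E
```

```text
t 2.15 pos [ 0.4852 -0.1093  0.3736] yaw 22.67 tilt 0.13 F [-1.6 -0.4  0.3] M [0.   0.02 0.01] g 85.0 q [-0.22  0.22 -0.11  1.25  0.    0.95]
tool shift mm [  0.8   0.4 128.6] roll -0.03 dist 128.55567265029796
```

View pics/t1.png

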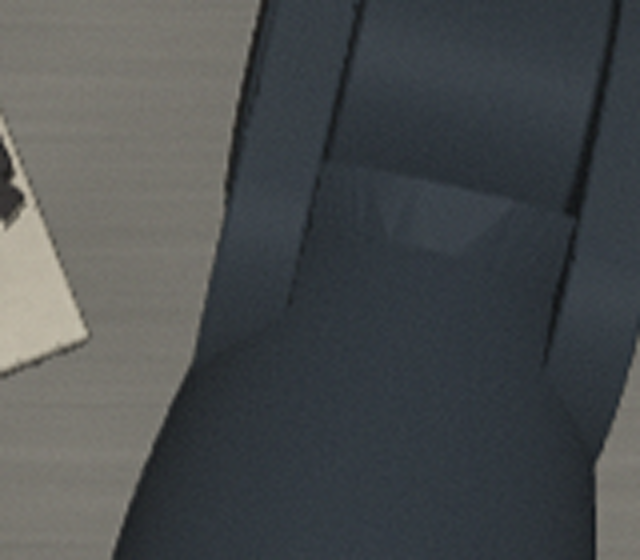

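View pics/s1.png

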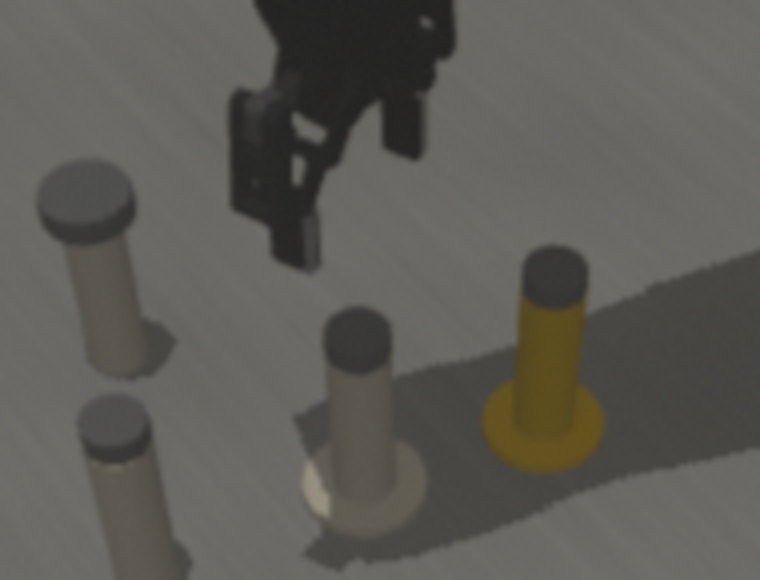

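The scene crop shows the open fingertips at about (297,268) and (405,157), above the barrel cap at (357,340). The arm blocks the top view. I'll check where the model puts the fingertips.

Run:
```python
from h import *
c=read_camera("scene")
for dz in(.16,.173):
  for a in(-.0425,.0425,-.057,.057):
    p=np.array([[.4852+a*np.cos(.396),-.1093+a*np.sin(.396),.3736-dz]]); print(dz,a,(proj(c,p)[0]-[215,60])*4)
```

```text
0.16 -0.0425 [397.23926993 152.96443609]
0.16 0.0425 [298.87278636 256.97297441]
0.16 -0.057 [413.00258604 136.29697571]
0.16 0.057 [280.99990649 275.87099782]
0.173 -0.0425 [397.64132038 173.69544019]
0.173 0.0425 [300.60266374 277.45035663]
0.173 -0.057 [413.20437206 157.05523532]
0.173 0.057 [282.98549147 296.28685231]
```

The model and the image agree, so I'll descend.

Call:
jog_arm:
  moves:
    - {"hand": 0.085,"x": 0.0008,"y": 0.0004,"z": 0.04,"roll": 0}
    - {"hand": 0.085,"x": 0.0008,"y": 0.0004,"z": 0.08,"roll": 0}
    - {"hand": 0.085,"x": 0.0008,"y": 0.0004,"z": 0.11,"roll": 0}
    - {"hand": 0.085,"x": 0.0008,"y": 0.0004,"z": 0.13,"roll": 0}
    - {"hand": 0.085,"x": 0.0008,"y": 0.0004,"z": 0.13,"roll": 0}

```text
t: 2.92
tool_pos: [0.4869, -0.1087, 0.2461]
tool_rot: [-3.08, -0.62, -0.002]
ft_force: [0.5, 0.5, 0.8]
grip_width: 0.999
```

```bash
python3 mv.py .4858 -.1092 .245 22.7
python3 - <<'E'
from h import *
c=read_camera("scene"); crop(c,215,60,190,145,4,"pics/s2.png")
E
```

```text
t 2.925 pos [ 0.4869 -0.1087  0.2461] yaw 22.75 tilt 0.07 F [0.5 0.5 0.8] M [-0.   -0.04 -0.01] g 85.3 q [-0.22  0.3  -0.34  0.93  0.    0.95]
tool shift mm [-1.2  0.   1.1] roll 0.05 dist 1.625094817361053
```

View pics/s2.png

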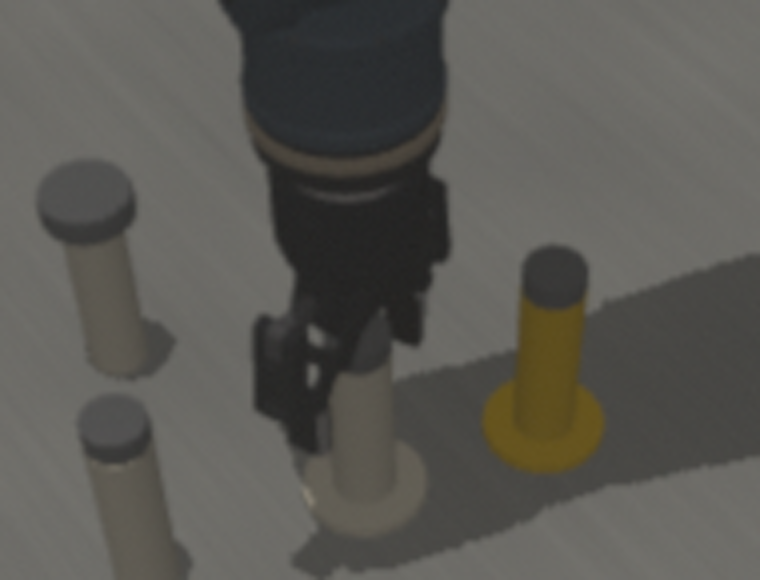

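The barrel stands between the open fingers, so I'll close on it.

Call:
jog_arm:
  moves:
    - {"hand": 0.03,"x": -0.001,"y": 0,"z": 0,"roll": 0}
    - {"hand": 0.03,"x": -0.001,"y": 0,"z": 0,"roll": 0}
    - {"hand": 0.03,"x": -0.001,"y": 0,"z": 0,"roll": 0}
    - {"hand": 0.03,"x": -0.001,"y": 0,"z": 0,"roll": 0}
    - {"hand": 0.03,"x": -0.001,"y": 0,"z": 0,"roll": 0}
  force: 40

```text
t: 3.6
tool_pos: [0.4866, -0.1093, 0.2475]
tool_rot: [3.079, 0.619, 0.005]
ft_force: [-1.8, -0.5, 6.8]
grip_width: 0.409
```

Call:
jog_arm:
  moves:
    - {"hand": 0.03,"x": 0,"y": 0,"z": 0,"roll": 0}
    - {"hand": 0.03,"x": 0,"y": 0,"z": 0,"roll": 0}
    - {"hand": 0.03,"x": 0,"y": 0,"z": -0.01,"roll": 0}
    - {"hand": 0.03,"x": 0,"y": 0,"z": -0.025,"roll": 0}
    - {"hand": 0.03,"x": 0,"y": 0,"z": -0.045,"roll": 0}

```text
t: 4.22
tool_pos: [0.4863, -0.1092, 0.2936]
tool_rot: [3.079, 0.619, 0.005]
ft_force: [0.2, -0.5, -2.8]
grip_width: 0.413
```

```bash
python3 mv.py .5026 .1173 .291 22.7
python3 - <<'E'
from h import *
c=read_camera("scene"); crop(c,215,60,190,145,4,"pics/s3.png")
E
```

```text
t 4.225 pos [ 0.4863 -0.1092  0.2936] yaw 22.74 tilt 0.18 F [ 0.2 -0.5 -2.8] M [-0.03  0.    0.04] g 35.3 q [-0.22  0.26 -0.26  1.05  0.    0.95]
tool shift mm [ 102.6 -202.6    2.6] roll 0.04 dist 227.1464686121357
```

View pics/s3.png

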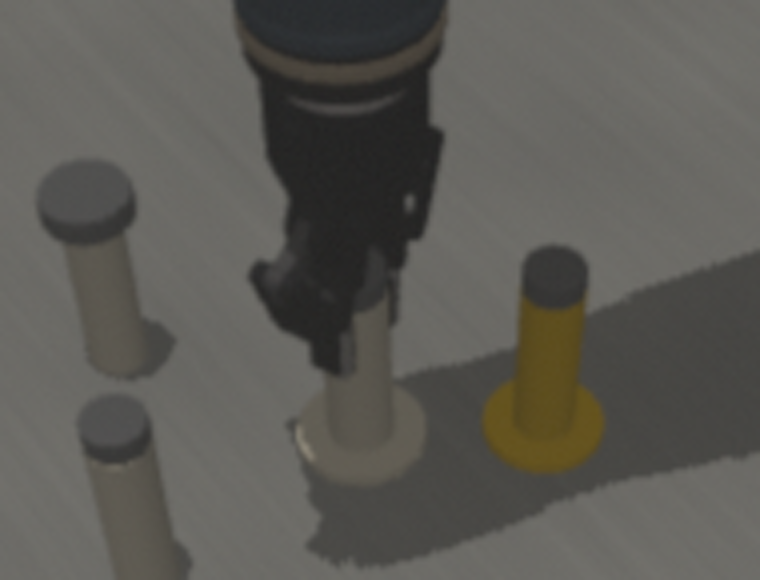

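The barrel is lifted, upright and centred. Next I'll carry it to a point above the mixer's entry, about 227 mm away.

Call:
jog_arm:
  moves:
    - {"hand": 0.03,"x": 0.015,"y": -0.03,"z": 0,"roll": 0}
    - {"hand": 0.03,"x": 0.037,"y": -0.073,"z": 0,"roll": 0}
    - {"hand": 0.03,"x": 0.06,"y": -0.118,"z": 0,"roll": 0}
    - {"hand": 0.03,"x": 0.082,"y": -0.163,"z": 0,"roll": 0}
    - {"hand": 0.03,"x": 0.095,"y": -0.188,"z": 0,"roll": 0}

```text
t: 4.9
tool_pos: [0.5019, 0.1029, 0.2966]
tool_rot: [3.077, 0.622, 0.011]
ft_force: [0.4, -0.6, -1.8]
grip_width: 0.41
```

```bash
python3 mv.py .5026 .1173 .285 22.7
```

```text
t 4.9 pos [0.5019 0.1029 0.2966] yaw 22.84 tilt 0.41 F [ 0.4 -0.6 -1.8] M [-0.11 -0.04  0.01] g 35.0 q [ 0.2   0.28 -0.22  1.06 -0.    1.37]
tool shift mm [  6.2 -13.   11.6] roll 0.14 dist 18.527203296143668
```

Call:
jog_arm:
  moves:
    - {"hand": 0.03,"x": 0.003,"y": -0.007,"z": 0.004,"roll": 0}
    - {"hand": 0.03,"x": 0.006,"y": -0.013,"z": 0.009,"roll": 0}
    - {"hand": 0.03,"x": 0.006,"y": -0.013,"z": 0.012,"roll": 0}
    - {"hand": 0.03,"x": 0.006,"y": -0.013,"z": 0.012,"roll": 0}

```text
t: 5.4
tool_pos: [0.5024, 0.1164, 0.2843]
tool_rot: [3.078, 0.62, 0.01]
ft_force: [0.8, -0.6, -1.6]
grip_width: 0.416
```

```bash
python3 mv.py .5026 .1173 .263 22.7
python3 - <<'E'
from h import *
c=read_camera("scene"); crop(c,260,130,150,160,4,"pics/s4.png")
E
```

```text
t 5.4 pos [0.5024 0.1164 0.2843] yaw 22.78 tilt 0.38 F [ 0.8 -0.6 -1.6] M [ 0.   -0.02 -0.01] g 35.5 q [ 0.23  0.3  -0.24  1.03 -0.    1.4 ]
tool shift mm [ 0.4 -0.8 21.3] roll 0.08 dist 21.34909492334207
```

View pics/s4.png

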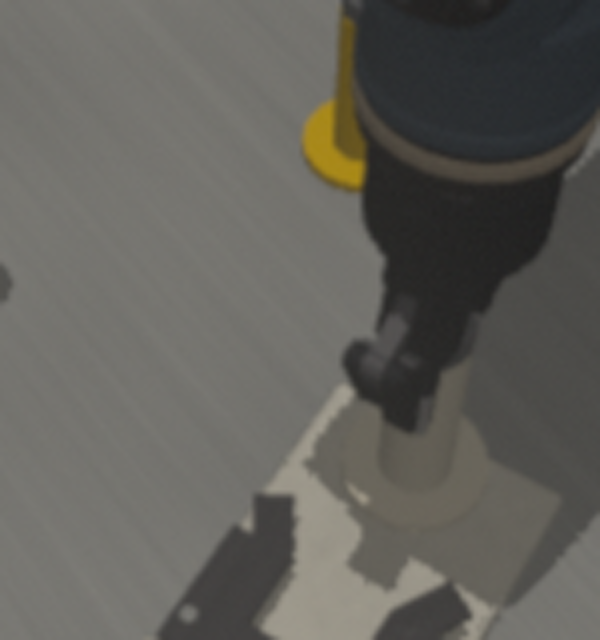

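Call:
jog_arm:
  moves:
    - {"hand": 0.03,"x": 0,"y": -0.001,"z": 0.007,"roll": 0}
    - {"hand": 0.03,"x": 0,"y": -0.001,"z": 0.014,"roll": 0}
    - {"hand": 0.03,"x": 0,"y": -0.001,"z": 0.018,"roll": 0}
    - {"hand": 0.03,"x": 0,"y": -0.001,"z": 0.0195,"roll": 0}
    - {"hand": 0.03,"x": 0,"y": -0.001,"z": 0.0195,"roll": 0}

```text
t: 6.08
tool_pos: [0.5022, 0.1174, 0.265]
tool_rot: [3.078, 0.62, 0.01]
ft_force: [-0.2, 0.3, -2.8]
grip_width: 0.415
```

```bash
python3 mv.py .5026 .1173 .263 22.7
python3 - <<'E'
from h import *
c=read_camera("scene"); crop(c,260,160,150,150,4,"pics/s5.png")
print(ray(c,260+417/4,130+470/4,.045))
d=read_camera("top"); crop(d,200,110,150,120,5,"pics/t5.png")
E
```

```text
t 6.075 pos [0.5022 0.1174 0.265 ] yaw 22.78 tilt 0.39 F [-0.2  0.3 -2.8] M [0.01 0.06 0.02] g 35.5 q [ 0.23  0.31 -0.27  0.99 -0.    1.4 ]
tool shift mm [0.3 0.2 2. ] roll 0.08 dist 2.065651593021139
[0.50511654 0.12232257 0.045     ]
```

View pics/s5.png

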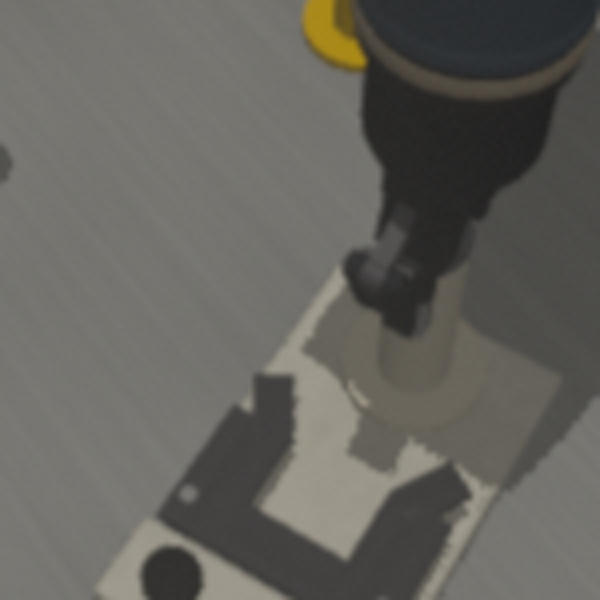

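View pics/t5.png

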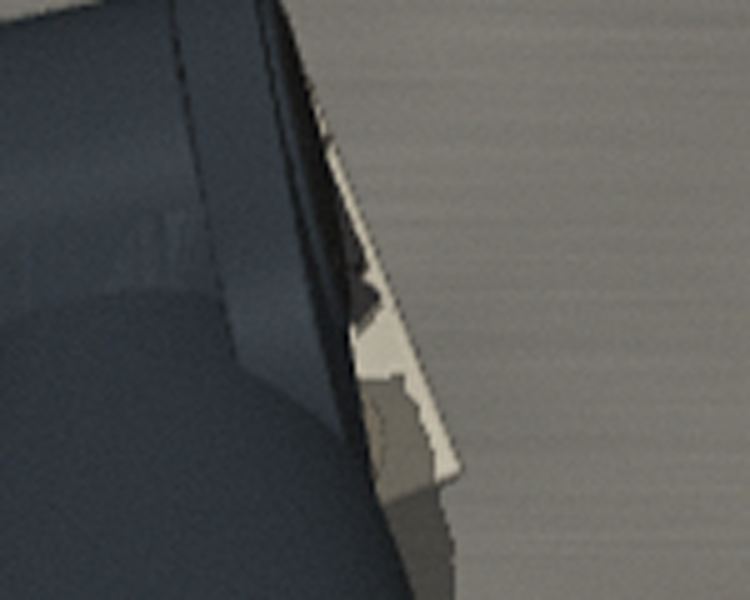

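The barrel is just above the base, with its flange at about (415,371) in the scene crop. It's in front of the plate tips and roughly centred on the slot. Next I'll lower it the last millimetre or two gently.

Call:
jog_arm:
  moves:
    - {"hand": 0.03,"x": 0,"y": 0,"z": 0.0008,"roll": 0}
    - {"hand": 0.03,"x": 0,"y": 0,"z": 0.0014,"roll": 0}
    - {"hand": 0.03,"x": 0,"y": 0,"z": 0.0014,"roll": 0}

```text
t: 6.55
tool_pos: [0.5023, 0.1174, 0.2638]
tool_rot: [3.078, 0.62, 0.011]
ft_force: [-0.8, 0.0, -2.3]
grip_width: 0.413
```

```bash
python3 mv.py .5026 .1173 .263 22.7
```

```text
t 6.55 pos [0.5023 0.1174 0.2638] yaw 22.79 tilt 0.41 F [-0.8  0.  -2.3] M [ 0.04  0.02 -0.  ] g 35.3 q [ 0.23  0.31 -0.27  0.98 -0.    1.4 ]
tool shift mm [0.3 0.2 0.8] roll 0.09 dist 0.8768634659900414
```

Call:
jog_arm:
  moves:
    - {"hand": 0.03,"x": 0,"y": 0,"z": 0.0006,"roll": 0}
    - {"hand": 0.03,"x": 0,"y": 0,"z": 0.0012,"roll": 0}
    - {"hand": 0.03,"x": 0,"y": 0,"z": 0.0012,"roll": 0}

```text
t: 6.92
tool_pos: [0.5023, 0.1173, 0.2633]
tool_rot: [3.077, 0.62, 0.012]
ft_force: [-5.1, -2.2, 11.5]
grip_width: 0.415
```

```bash
python3 mv.py .5902 .154 .263 22.7
```

```text
t 6.925 pos [0.5023 0.1173 0.2633] yaw 22.78 tilt 0.45 F [-5.1 -2.2 11.5] M [-0.44  1.13  0.01] g 35.4 q [ 0.23  0.31 -0.27  0.98 -0.    1.4 ]
tool shift mm [95.3  0.3  1. ] roll 0.08 dist 95.2805374404347
```

It's down on the base. I'll slide it in along tool x and check partway.

Call:
jog_arm:
  moves:
    - {"hand": 0.03,"x": 0,"y": 0,"z": -0.0003,"roll": 0}
    - {"hand": 0.03,"x": 0.01,"y": 0,"z": -0.0003,"roll": 0}
    - {"hand": 0.03,"x": 0.025,"y": 0,"z": -0.0003,"roll": 0}
    - {"hand": 0.03,"x": 0.04,"y": 0,"z": -0.0003,"roll": 0}
    - {"hand": 0.03,"x": 0.05,"y": 0,"z": -0.0003,"roll": 0}

```text
t: 7.55
tool_pos: [0.5493, 0.1371, 0.2637]
tool_rot: [3.077, 0.62, 0.012]
ft_force: [-0.1, 0.7, -3.5]
grip_width: 0.408
```

```bash
python3 mv.py .5902 .154 .263 22.7
python3 - <<'E'
from h import *
c=read_camera("scene"); crop(c,260,190,150,150,4,"pics/s6.png")
E
```

```text
t 7.55 pos [0.5493 0.1371 0.2637] yaw 22.78 tilt 0.45 F [-0.1  0.7 -3.5] M [-0.02 -0.02 -0.01] g 34.9 q [ 0.25  0.41 -0.13  1.03 -0.    1.42]
tool shift mm [44.3  0.3  1. ] roll 0.08 dist 44.263128368171245
```

View pics/s6.png

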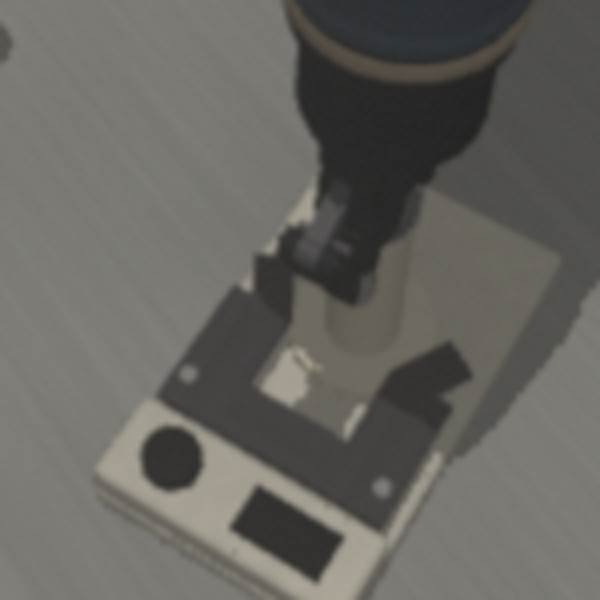

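The barrel is in the flared mouth with its flange under the plate, centred within a couple of millimetres. I'll continue with a slight trim in y.

Call:
jog_arm:
  moves:
    - {"hand": 0.03,"x": 0.008,"y": 0.001,"z": 0,"roll": 0}
    - {"hand": 0.03,"x": 0.018,"y": 0.001,"z": 0,"roll": 0}
    - {"hand": 0.03,"x": 0.027,"y": 0.001,"z": 0,"roll": 0}
    - {"hand": 0.03,"x": 0.034,"y": 0.001,"z": 0,"roll": 0}
    - {"hand": 0.03,"x": 0.036,"y": 0.001,"z": 0,"roll": 0}

```text
t: 8.22
tool_pos: [0.5838, 0.1506, 0.2639]
tool_rot: [3.077, 0.62, 0.012]
ft_force: [-0.4, -0.1, -2.7]
grip_width: 0.414
```

```bash
python3 mv.py .5902 .154 .263 22.7
python3 - <<'E'
from h import *
c=read_camera("scene"); crop(c,260,200,150,150,4,"pics/s7.png")
E
```

```text
t 8.225 pos [0.5838 0.1506 0.2639] yaw 22.8 tilt 0.47 F [-0.4 -0.1 -2.7] M [-0.03 -0.04 -0.09] g 35.3 q [ 0.25  0.48 -0.02  1.07 -0.    1.43]
tool shift mm [ 7.2 -0.7  0.9] roll 0.1 dist 7.2741585336417325
```

View pics/s7.png

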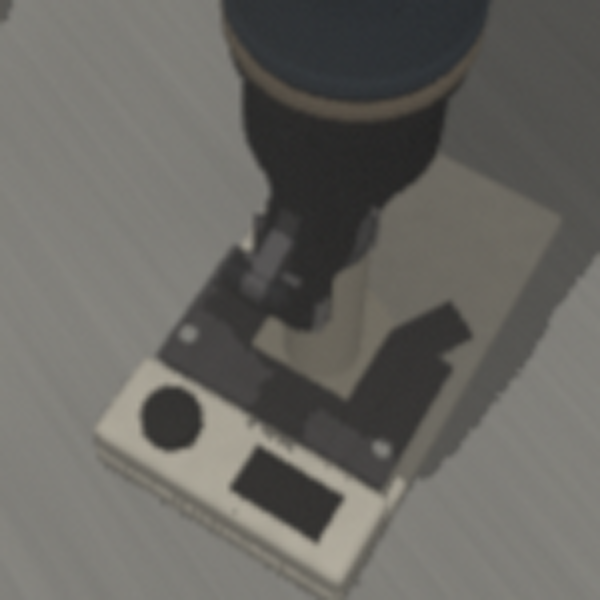

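The barrel is well inside the slot and has not reached the end face yet. I'll creep forward to contact.

Call:
jog_arm:
  moves:
    - {"hand": 0.03,"x": 0.0015,"y": 0,"z": 0,"roll": 0}
    - {"hand": 0.03,"x": 0.003,"y": 0,"z": 0,"roll": 0}
    - {"hand": 0.03,"x": 0.004,"y": 0,"z": 0,"roll": 0}
    - {"hand": 0.03,"x": 0.005,"y": 0,"z": 0,"roll": 0}
    - {"hand": 0.03,"x": 0.005,"y": 0,"z": 0,"roll": 0}

```text
t: 8.9
tool_pos: [0.5884, 0.1525, 0.2639]
tool_rot: [3.077, 0.62, 0.012]
ft_force: [-0.2, 0.1, -2.8]
grip_width: 0.413
```

```bash
python3 mv.py .5902 .154 .263 22.7
```

```text
t 8.9 pos [0.5884 0.1525 0.2639] yaw 22.8 tilt 0.47 F [-0.2  0.1 -2.8] M [ 0.01  0.07 -0.01] g 35.3 q [ 0.25  0.49 -0.    1.07 -0.    1.43]
tool shift mm [ 2.2 -0.7  0.9] roll 0.1 dist 2.497477868525995
```

Call:
jog_arm:
  moves:
    - {"hand": 0.03,"x": 0.001,"y": 0,"z": 0,"roll": 0}
    - {"hand": 0.03,"x": 0.002,"y": 0,"z": 0,"roll": 0}
    - {"hand": 0.03,"x": 0.002,"y": 0,"z": 0,"roll": 0}

```text
t: 9.28
tool_pos: [0.5902, 0.1532, 0.2639]
tool_rot: [3.077, 0.62, 0.012]
ft_force: [-1.7, -0.4, -2.1]
grip_width: 0.415
```

Call:
jog_arm:
  moves:
    - {"hand": 0.03,"x": 0.001,"y": 0,"z": 0,"roll": 0}
    - {"hand": 0.03,"x": 0.0015,"y": 0,"z": 0,"roll": 0}
    - {"hand": 0.03,"x": 0.0015,"y": 0,"z": 0,"roll": 0}

```text
t: 9.65
tool_pos: [0.591, 0.1536, 0.2637]
tool_rot: [3.077, 0.62, 0.009]
ft_force: [-7.4, -3.5, 2.0]
grip_width: 0.413
```

It made contact with the slot end: 8 N opposing motion at (0.591, 0.1536), which is the estimated seat. I'll relax the push, set it down and release.

Call:
jog_arm:
  moves:
    - {"hand": 0.03,"x": -0.0005,"y": 0,"z": 0.0003,"roll": 0}
    - {"hand": 0.03,"x": -0.0005,"y": 0,"z": 0.0006,"roll": 0}
    - {"hand": 0.03,"x": -0.0005,"y": 0,"z": 0.0006,"roll": 0}

```text
t: 10.02
tool_pos: [0.5906, 0.1534, 0.2635]
tool_rot: [3.077, 0.62, 0.01]
ft_force: [-3.6, -1.5, 6.6]
grip_width: 0.412
```

Call:
jog_arm:
  moves:
    - {"hand": 0.05,"x": 0,"y": 0,"z": 0,"roll": 0}
    - {"hand": 0.085,"x": 0,"y": 0,"z": 0,"roll": 0}
    - {"hand": 0.085,"x": 0,"y": 0,"z": 0,"roll": 0}
    - {"hand": 0.085,"x": 0,"y": 0,"z": 0,"roll": 0}
    - {"hand": 0.085,"x": 0,"y": 0,"z": 0,"roll": 0}

```text
t: 10.65
tool_pos: [0.5906, 0.1534, 0.2635]
tool_rot: [3.077, 0.62, 0.01]
ft_force: [0.1, -0.5, 0.3]
grip_width: 0.991
```

```bash
python3 mv.py .5902 .154 .4 22.7
python3 - <<'E'
from h import *
c=read_camera("scene"); crop(c,260,200,150,150,4,"pics/s8.png")
E
```

```text
t 10.65 pos [0.5906 0.1534 0.2635] yaw 22.79 tilt 0.39 F [ 0.1 -0.5  0.3] M [-0.05  0.03  0.07] g 84.6 q [ 0.25  0.49  0.    1.08 -0.    1.43]
tool shift mm [   0.6   -0.2 -136.5] roll 0.09 dist 136.5480959397862
```

View pics/s8.png

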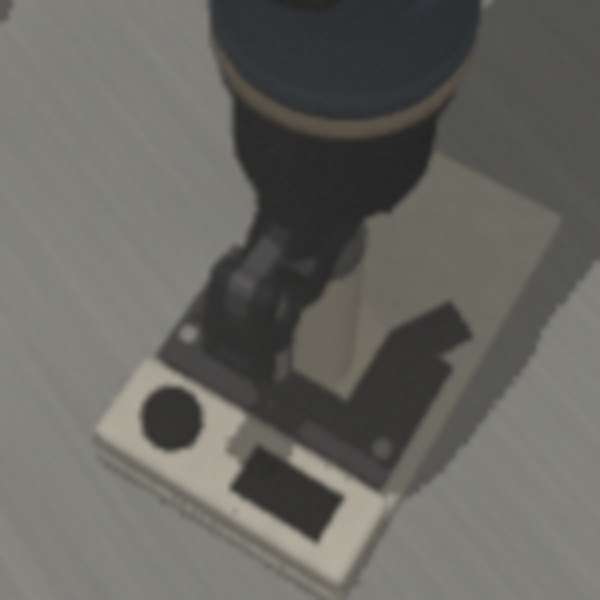

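The barrel is released: the fingers are clear and the forces are zero. Now I'll rise straight up, then back off so the cameras can see it.

Call:
jog_arm:
  moves:
    - {"hand": 0.085,"x": 0,"y": 0,"z": -0.02,"roll": 0}
    - {"hand": 0.085,"x": 0,"y": 0,"z": -0.05,"roll": 0}
    - {"hand": 0.085,"x": 0,"y": 0,"z": -0.09,"roll": 0}
    - {"hand": 0.085,"x": 0,"y": 0,"z": -0.13,"roll": 0}
    - {"hand": 0.085,"x": 0,"y": 0,"z": -0.15,"roll": 0}

```text
t: 11.32
tool_pos: [0.5897, 0.1537, 0.4158]
tool_rot: [3.077, 0.62, 0.014]
ft_force: [0.6, -0.3, -1.0]
grip_width: 0.992
```

Call:
jog_arm:
  moves:
    - {"hand": 0.085,"x": -0.04,"y": 0,"z": 0,"roll": 0}
    - {"hand": 0.085,"x": -0.08,"y": -0.03,"z": 0,"roll": 0}
    - {"hand": 0.085,"x": -0.12,"y": -0.06,"z": 0,"roll": 0}
    - {"hand": 0.085,"x": -0.16,"y": -0.1,"z": 0,"roll": 0}
    - {"hand": 0.085,"x": -0.18,"y": -0.14,"z": 0,"roll": 0}

```text
t: 11.95
tool_pos: [0.3675, 0.213, 0.4141]
tool_rot: [3.078, 0.619, 0.015]
ft_force: [0.8, 0.9, -0.2]
grip_width: 0.998
```

Call:
jog_arm:
  moves:
    - {"hand": 0.085,"x": 0,"y": -0.04,"z": 0,"roll": 0}
    - {"hand": 0.085,"x": 0,"y": -0.08,"z": 0,"roll": 0}
    - {"hand": 0.085,"x": 0,"y": -0.12,"z": 0,"roll": 0}
    - {"hand": 0.085,"x": 0,"y": -0.12,"z": 0,"roll": 0}

```text
t: 12.45
tool_pos: [0.3202, 0.3253, 0.4135]
tool_rot: [3.077, 0.624, 0.015]
ft_force: [-0.9, -0.6, -0.2]
grip_width: 0.997
```

```bash
python3 mv.py .5902 .154 .4 22.7
python3 - <<'E'
from h import *
c=read_camera("scene"); cv2.imwrite("pics/sf.png",c["pixels"]); crop(c,260,160,150,150,4,"pics/s9.png")
c=read_camera("top"); crop(c,200,110,100,120,5,"pics/t9.png"); cv2.imwrite("pics/tf.png",c["pixels"])
E
```

```text
t 12.45 pos [0.3202 0.3253 0.4135] yaw 22.92 tilt 0.54 F [-0.9 -0.6 -0.2] M [-0.01 -0.02 -0.03] g 85.2 q [ 0.8   0.12 -0.13  1.32 -0.01  1.97]
tool shift mm [181.8 262.9  16. ] roll 0.22 dist 320.064878432446
```

View pics/s9.png

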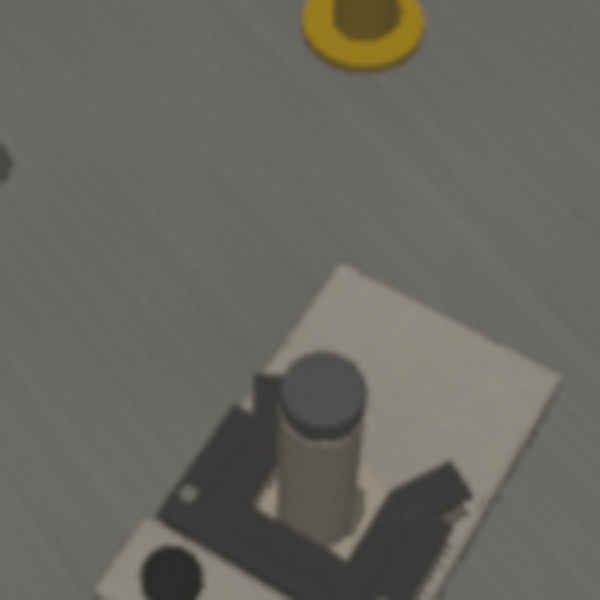

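View pics/tf.png

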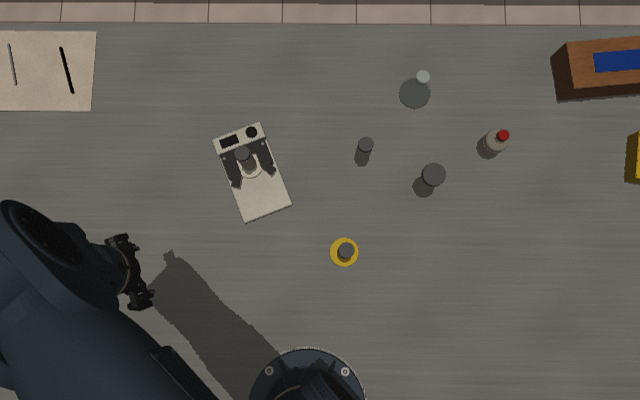

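View pics/t9.png

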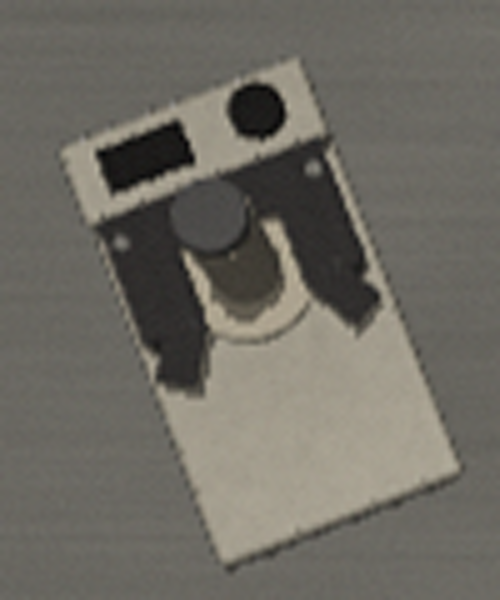

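The barrel stands upright in the slot, with its cap at (208,216) in the top crop and (323,390) in the scene crop. The flange is under the plate, and the other barrels are at the same pixels as before. One last numeric check.

Run:
```python
from h import *
for n,u,v,s in(("top",200+208.5/5-.5,110+216.5/5-.5,(.5902,.1506,.3915)),("scene",260+323.5/4-.5,160+390/4-.5,(.5903,.156,.398))):
    p=ray(read_camera(n),u,v,.146); d=p[:2]-s[:2]; c,q=np.cos(s[2]),np.sin(s[2]); print(n,p,"in seat mm",1000*(c*d[0]+q*d[1]),1000*(-q*d[0]+c*d[1]))
sign_off()
```

```text
top [0.5892235  0.15129238 0.146     ] in seat mm -0.6384251869826219 1.012601335017518
scene [0.59120001 0.15379514 0.146     ] in seat mm -0.024884416173161335 -2.381346921401724
the job is handed in; nothing more can be done
```

I loaded the white flanged barrel into the mixer and handed the job in at about 12.6 s. I gripped it with the jaws along the slot and set it on the base in front of the plate. I then slid it in until the slot end pushed back with about 8 N, lowered it fully, released it and moved the arm away.

**Position:** the last pictures put the barrel's cap within about 1 mm of the seat along the slot. Across the slot, the top camera shows +1.0 mm and the scene camera −2.4 mm. The two cameras disagreed by 3–5 mm in world y all along, so I judged each against its own fit of the mixer. Both readings are well inside the 15 mm limit.

**State of the scene:** the barrel looks upright with its flange under the plate. The plain, wide-capped and yellow barrels appear unmoved. The gripper was open and clear, with forces near zero.

**Issues:** the first move call was refused because its rows had no hand value, and nothing moved. The mixer's base and housing also measured 4–8% narrower than the fit assumed, so I let their widths vary. This did not affect the result.

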